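# Stand the reagent bottles in their spill dishes

## Task

Put the four brown reagent bottles away in the spill dishes, one to a dish: the two large bottles in the two round dishes and the two small bottles in the two square dishes, each standing upright and flat on the dish's floor. Carry them upright and set each one down gently, without dropping or tipping it, and leave the tissue roll that stands among them where it is.

Things in the scene. Friction and masses are not known exactly. Their poses are not given: they have to be found in the camera images.
- bottle_large_1_mid (a point): One of two alike large bottles: brown, round, white screw cap, 57 mm diameter, 98 mm tall, about 0.16 kg, standing upright and loose. The point is its centre, 49 mm above its underside; z is up along the bottle. Grasp it across the upper half of the body; treat it as 57 mm wide over its full height, cap included.
- bottle_large_2_mid (a point): One of two alike large bottles: brown, round, white screw cap, 57 mm diameter, 98 mm tall, about 0.16 kg, standing upright and loose. The point is its centre, 49 mm above its underside; z is up along the bottle. Grasp it across the upper half of the body; treat it as 57 mm wide over its full height, cap included.
- bottle_small_1_mid (a point): One of two alike small bottles: brown, round, teal screw cap, 47 mm diameter, 80 mm tall, about 0.1 kg, standing upright and loose. The point is its centre, 40 mm above its underside; z is up along the bottle. Grasp it across the upper half of the body; treat it as 47 mm wide over its full height, cap included.
- bottle_small_2_mid (a point): One of two alike small bottles: brown, round, teal screw cap, 47 mm diameter, 80 mm tall, about 0.1 kg, standing upright and loose. The point is its centre, 40 mm above its underside; z is up along the bottle. Grasp it across the upper half of the body; treat it as 47 mm wide over its full height, cap included.
- dish_round_1_floor (a point): One of two alike round white spill dishes, fixed to the worktop: 87 mm outer diameter, 79 mm inside, 4 mm wall, rim 14 mm above the worktop. The point is the centre of its inner floor, 4 mm above the worktop; z is up.
- dish_round_2_floor (a point): One of two alike round white spill dishes, fixed to the worktop: 87 mm outer diameter, 79 mm inside, 4 mm wall, rim 14 mm above the worktop. The point is the centre of its inner floor, 4 mm above the worktop; z is up.
- dish_square_1_floor (a point): One of two alike square white spill dishes, fixed to the worktop: 75 x 75 mm outside, 67 x 67 mm inside, 4 mm wall, rim 14 mm above the worktop. The point is the centre of its inner floor, 4 mm above the worktop; z is up, x and y run along its sides.
- dish_square_2_floor (a point): One of two alike square white spill dishes, fixed to the worktop: 75 x 75 mm outside, 67 x 67 mm inside, 4 mm wall, rim 14 mm above the worktop. The point is the centre of its inner floor, 4 mm above the worktop; z is up, x and y run along its sides.
- spare_roll_mid (a point): A white roll of lab tissue standing on end with its brown core showing, 66 mm across, 123 mm tall, loose, among the bottles and dishes; not to be moved. The point is its centre, 61 mm above its underside. (Another roll stands farther back beside the tube carousel, outside the work.)
Not all that is in view belongs to the job. Leave any green or red look-alike of the part that bears bottle_large_2_mid alone.

How it is judged:
At the end, for the whole second after the job is handed in: Each large bottle stands in a round dish and each small one in a square dish: axis within 15 mm of the dish centre, underside 0 to 8 mm above the worktop, upright within 0.08 rad, released and at rest; the tissue roll is upright (0.1 rad) within 30 mm of where it was ((horizontal distance between bottle_large_1_mid and dish_round_1_floor below 0.015 m or horizontal distance between bottle_large_1_mid and dish_round_2_floor below 0.015 m) and height (world z) of bottle_large_1_mid between 0.049 and 0.057 m and angle between each of bottle_large_1_mid, bottle_large_2_mid, bottle_small_1_mid, bottle_small_2_mid's own z axis and vertical below 0.08 rad and linear speed of each of bottle_large_1, bottle_large_2, bottle_small_1, bottle_small_2 below 0.02 m/s and contact force between each of bottle_large_1, bottle_large_2, bottle_small_1, bottle_small_2 and the fingers below 0.1 N and (horizontal distance between bottle_large_2_mid and dish_round_1_floor below 0.015 m or horizontal distance between bottle_large_2_mid and dish_round_2_floor below 0.015 m) and height (world z) of bottle_large_2_mid between 0.049 and 0.057 m and (horizontal distance between bottle_small_1_mid and dish_square_1_floor below 0.015 m or horizontal distance between bottle_small_1_mid and dish_square_2_floor below 0.015 m) and height (world z) of bottle_small_1_mid between 0.04 and 0.048 m and (horizontal distance between bottle_small_2_mid and dish_square_1_floor below 0.015 m or horizontal distance between bottle_small_2_mid and dish_square_2_floor below 0.015 m) and height (world z) of bottle_small_2_mid between 0.04 and 0.048 m and distance of spare_roll_mid from where it was at the start of the episode below 0.03 m and angle between spare_roll_mid's own z axis and vertical below 0.1 rad); the robot touches nothing.
It fails at once if a bottle tipped over (more than 35 degrees) (angle between any of bottle_large_1_mid, bottle_large_2_mid, bottle_small_1_mid, bottle_small_2_mid's own z axis and vertical above 0.61 rad).
It fails at once if a bottle let go more than 35 mm above the worktop ((height (world z) of bottle_large_1_mid above 0.084 m and contact force between bottle_large_1 and the fingers below 0.02 N) or (height (world z) of bottle_large_2_mid above 0.084 m and contact force between bottle_large_2 and the fingers below 0.02 N) or (height (world z) of bottle_small_1_mid above 0.075 m and contact force between bottle_small_1 and the fingers below 0.02 N) or (height (world z) of bottle_small_2_mid above 0.075 m and contact force between bottle_small_2 and the fingers below 0.02 N)).
It fails at once if the tissue roll pushed away (more than 30 mm) or knocked over (distance of spare_roll_mid from where it was at the start of the episode above 0.03 m or angle between spare_roll_mid's own z axis and vertical above 0.5 rad).
It also fails if it takes over 120 s, if anything falls off the work surface, if the arm or the gripper's body presses on something with over 40 N, if the wrist force passes 120 N, or if a joint passes its speed limit or range.

## Robot

A 6-joint arm with a two-finger parallel gripper is mounted at the origin on a cart in front of the work surface, level with it; the furniture and walls round the work are solid. World frame = base frame: x ahead of the robot, y to its left, z up, the work surface at z = 0. Lengths are in m, angles in rad, forces in N, time in s.
With the tool pointing down it reaches from about 0.375 to 0.925 m from the base axis. Payload 5.7 kg.
Tool frame: the origin (TCP) lies at the centre of the arm's flange, where the gripper is bolted on; the fingertips stand 173 mm ahead of it and the grasp point (between the pads) lies 155 mm ahead of it (tip_extent is the distance from the TCP to the fingertips, in m); z points along the fingers, y is the line along which they close (so a half turn about z gives the same grasp; the last joint's range is limited). The gripper opens to 85 mm and grips with 20 to 120 N. Pads are 22 mm wide; open, the fingers measure 114 mm over their backs; the gripper's body (76 mm by 85 mm) begins 54 mm behind the grasp point. The pads swing forward as they close: fully open they stand 13 mm farther back than shut.
Start: joints at [-1.418, 0.359, 1.51, -0, 1.272, -0.115], TCP at [0.159, -0.579, 0.405] pointing down, gripper open.
Joint ranges: [-2.97, 2.97], [-1.01, 2.36], [0.21, 2.38], [-0.96, 4.11], [0.2, 2.71], [-2.98, 2.98]. Speed limits (rad/s): [2.39, 2.39, 3.14, 3.14, 3.14, 3.14].

## Interface

Orientations are given as a rotation vector (axis times angle).
In Python, from bench import get_obs, camera, close_job, regions_of, tip_extent gives the robot as it stands.
- The arm moves only by the shell command python3 -m creep 'ROWS' [FORCE]. ROWS is JSON, one flat list of numbers, 7 for each row, row after row: the shift along the tool's x, y, z in m, then the turn, a rotation vector about the tool's x, y, z in rad, then the opening, from 0 (shut) to 1 (fully open). In form: [tx, ty, tz, wx, wy, wz, hand, tx, ty, tz, wx, wy, wz, hand, ...]. A call has 1 to 12 rows; each row is the pose to reach, as a shift and turn from the pose commanded when the call began, along the tool's axes at that moment; what a row does not reach only later rows make up. A row lasts 1/10 s, in which the tool goes at most 50 mm and 8.59 degrees, less where a joint would pass 70% of its speed; a pose out of reach is approached as far as the arm can. A call with a gripper value outside its range is refused whole. The fingers move at their own pace and stop on an object; FORCE is the grip in N (left out, the last holds). Time passes only in rows, so rows that repeat a pose let the fingers close. It gives the time, the measured TCP pose, the force, the opening and the grip force at its end, in the units of the state.
- get_obs(): the state, without advancing time (a new reading comes with each control period).
- camera(name): name is "scene" or "side" or "wrist"; returns a dict with "frame" (384x512x3 uint8, red, green, blue), "fx", "fy", "cx", "cy" (pixels), "R" (3x3) and "t" (3): a world point X has camera coordinates R X + t. Camera axes: x right, y down, z forward; pixel columns grow to the right and rows downward; lengths in m; the calibration is good to about 2 mm. A picture is of the moment at which its call begins. There is no depth.
- close_job(): hands the job in; it is judged then, once.
Trained networks look in the newest picture that a camera, given by its name, has taken for a name from the list of things; names that differ only in an ending like _2 or _b are one class to them, and where a whole thing is asked for, a point or a joint stands for the part that bears it (a point fixed in the world has none). Each returns a list of dicts, best first, with "conf" (0 to 1); they miss things now and then, are a little off and sometimes report something else, mostly with a low value. They report only what shows in the picture. A call takes as long as a camera call. They do not tell look-alikes from the thing itself.
- regions_of(camera, name): "region" (384x512 bool, what is visible of it) and "rect" ([left, top, right, bottom] in pixels, round what is visible of it).
The state is a dict: "t": time; "joints": joint angles; "qd": joint speeds; "effort": joint torques, N m; "ee_pos": TCP position; "tool_rot": TCP orientation; "contact_force": force on the tool from outside, world axes, zero at the start; "wrist_torque": the same for the moment, N m; "width": finger opening in m; "grip_force": force on a finger pad.
Only numpy, scipy, OpenCV 4.12 (cv2) and the standard library are available. Lean on these libraries where they do the work, as an engineer would, in place of code of your own. Each camera call takes 0.05 s, during which the arm holds its last target. There are 200 camera calls.

## Working session

There is one attempt and no reset: what is moved stays moved. The work goes in short steps, Python scripts to look and compute and a shell command to move; the robot and the scene stay as the last step left them, time stands still between calls to the robot, and variables do not carry over. Pictures are saved under pics/ and viewed, at most 15 in all, crops included, and the job is handed in when it is done.

```bash
ls; mkdir -p pics; cat > h.py <<'E'
import numpy as np, cv2
from bench import *
from scipy.spatial.transform import Rotation as Ro
def ray(c,u,v,z):
    d=c["R"].T@np.array([(u-c["cx"])/c["fx"],(v-c["cy"])/c["fy"],1]); o=-c["R"].T@c["t"]
    return (o+d*(z-o[2])/d[2])
def proj(c,X):
    p=c["R"]@np.array(X)+c["t"]; return np.array([c["fx"]*p[0]/p[2]+c["cx"],c["fy"]*p[1]/p[2]+c["cy"]])
def save(c,n): cv2.imwrite(f"pics/{n}.png",cv2.cvtColor(c["frame"],cv2.COLOR_RGB2BGR))
E
python3 - <<'E'
from h import *
o=get_obs(); print(o["ee_pos"],o["tool_rot"],o["t"],o["width"],tip_extent)
print(Ro.from_rotvec(o["tool_rot"]).as_matrix().round(3))
ims=[]
for n in ["scene","side"]:
    c=camera(n); save(c,n); ims.append(c["frame"]); print(n,(-c["R"].T@c["t"]).round(3))
    for k in ["bottle_large_1_mid","bottle_small_1_mid","dish_round_1_floor","dish_square_1_floor","spare_roll_mid"]:
        for r in regions_of(n,k):
            l,t,ri,b=r["rect"]; print(k,[int(x) for x in r["rect"]],round(r["conf"],2),"bottom@0",ray(c,(l+ri)/2,b,0).round(3)[:2], "ctr@.01",ray(c,(l+ri)/2,(t+b)/2,.01).round(3)[:2])
E
```

```text
pics
[ 0.15870816 -0.57824312  0.403845  ] [-3.11163610e+00 -4.19165371e-01  3.84139230e-05] 0.0 0.08549725737592662 0.1734
[[ 0.964  0.265 -0.   ]
 [ 0.265 -0.964  0.002]
 [ 0.    -0.002 -1.   ]]
scene [0.013 0.954 0.708]
bottle_large_1_mid [248, 164, 263, 190] 0.62 bottom@0 [ 0.596 -0.156] ctr@.01 [ 0.64  -0.241]
bottle_small_1_mid [288, 170, 301, 191] 0.68 bottom@0 [ 0.45  -0.216] ctr@.01 [ 0.478 -0.283]
bottle_small_1_mid [263, 155, 271, 174] 0.46 bottom@0 [ 0.614 -0.303] ctr@.01 [ 0.647 -0.37 ]
dish_round_1_floor [229, 236, 264, 259] 0.58 bottom@0 [0.424 0.229] ctr@.01 [0.445 0.192]
dish_square_1_floor [248, 215, 279, 233] 0.56 bottom@0 [0.436 0.09 ] ctr@.01 [0.452 0.057]
spare_roll_mid [209, 237, 233, 287] 0.7 bottom@0 [0.429 0.363] ctr@.01 [0.477 0.286]
spare_roll_mid [230, 236, 261, 259] 0.57 bottom@0 [0.428 0.229] ctr@.01 [0.448 0.192]
side [0.114 1.028 0.865]
bottle_large_1_mid [250, 166, 265, 198] 0.84 bottom@0 [ 0.594 -0.156] ctr@.01 [ 0.623 -0.228]
bottle_small_1_mid [298, 171, 314, 201] 0.56 bottom@0 [ 0.447 -0.198] ctr@.01 [ 0.47  -0.267]
dish_round_1_floor [241, 265, 274, 291] 0.62 bottom@0 [0.436 0.222] ctr@.01 [0.45 0.19]
dish_round_1_floor [274, 189, 298, 223] 0.34 bottom@0 [ 0.465 -0.069] ctr@.01 [ 0.49  -0.137]
dish_square_1_floor [255, 237, 295, 264] 0.9 bottom@0 [0.432 0.112] ctr@.01 [0.447 0.074]
```

```bash
python3 - <<'E'
import cv2
a=cv2.imread("pics/scene.png")[130:310,140:360];cv2.imwrite("pics/scene_c.png",cv2.resize(a,(733,600),interpolation=cv2.INTER_CUBIC))
a=cv2.imread("pics/side.png")[130:330,150:370];cv2.imwrite("pics/side_c.png",cv2.resize(a,(660,600),interpolation=cv2.INTER_CUBIC))
E
```

```text
(no output)
```

View pics/scene_c.png

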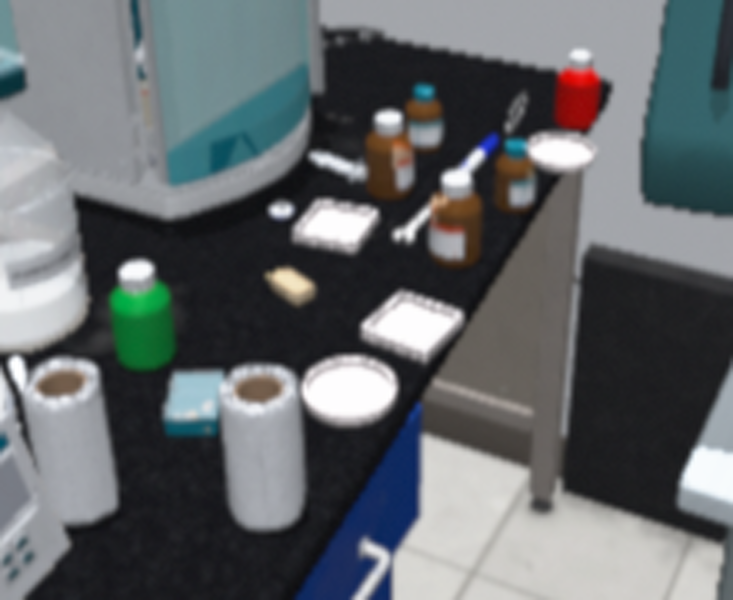

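View pics/side_c.png

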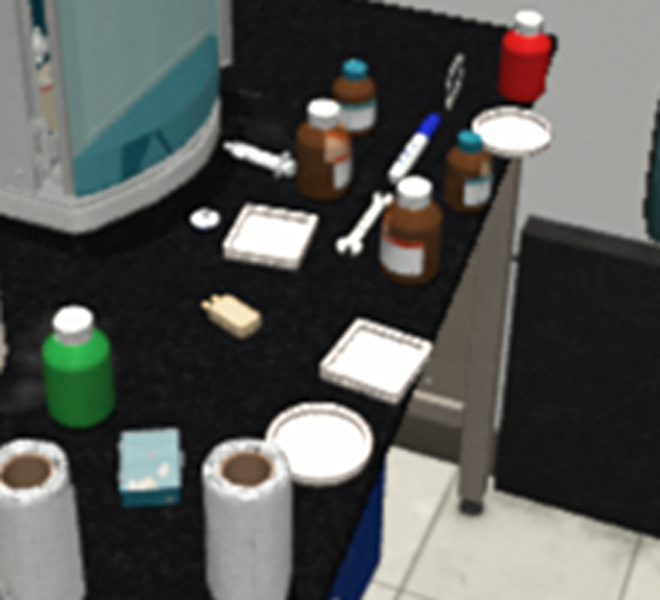

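The scene (512x384 pixels) shows four brown bottles, with the large ones at about (257,178) and (277,197) and the small ones at about (267,165) and (295,183). The square dishes are at about (241,197) and (264,227) and the round dishes at (245,247) and (308,175). The roll to leave alone is at (219,262).

Look-alikes: the green bottle (183,225) and red bottle (313,158) share the large bottle's shape but not its colour, so I leave them. The second roll (162,262) is outside the work. I choose the brown bottles with white or teal caps.

```bash
python3 - <<'E'
from h import *
S={"LA":(.098,323,106),"LB":(.098,414,187),"SA":(.08,355,67),"SB":(.08,470,138),"QA":(.014,271,236),"QB":(.014,377,360),"RA":(.014,319,441),"RB":(.014,512,131),"roll":(.123,246,467),"red":(.098,529,20),"green":(.098,74,318)}
C={"LA":(388,118),"LB":(457,180),"SA":(424,90),"SB":(516,147),"QA":(336,223),"QB":(413,323),"RA":(350,388),"RB":(561,150),"roll":(261,387),"red":(580,57),"green":(136,268)}
cs=camera("side");cc=camera("scene")
for k,(z,u,v) in S.items():
    a=ray(cs,150+u/3,130+v/3,z); u,v=C[k]; b=ray(cc,140+u/3.333,130+v/3.333,z); print(k,a[:2].round(3),b[:2].round(3))
w=camera("wrist"); print(w["fx"],w["cx"],w["cy"]);o=get_obs();T=Ro.from_rotvec(o["tool_rot"]).as_matrix()
print("cam in tool",(T.T@(-w["R"].T@w["t"]-o["ee_pos"])).round(3)); print((w["R"]@T).round(3)); save(w,"w0")
E
```

```text
LA [ 0.61  -0.189] [ 0.605 -0.182]
LB [ 0.472 -0.083] [ 0.468 -0.078]
SA [ 0.622 -0.311] [ 0.62 -0.31]
SB [ 0.458 -0.219] [ 0.454 -0.213]
QA [ 0.613 -0.063] [ 0.611 -0.063]
QB [0.447 0.074] [0.445 0.073]
RA [0.454 0.191] [0.451 0.193]
RB [ 0.448 -0.357] [ 0.446 -0.354]
roll [0.448 0.344] [0.445 0.343]
red [ 0.468 -0.466] [ 0.465 -0.462]
green [0.666 0.219] [0.666 0.219]
269.0301184178639 255.67887079440683 188.80328208094747
cam in tool [0.074 0.001 0.031]
[[-0.002  1.    -0.   ]
 [-0.956 -0.001 -0.293]
 [-0.293 -0.     0.956]]
```

View pics/w0.png

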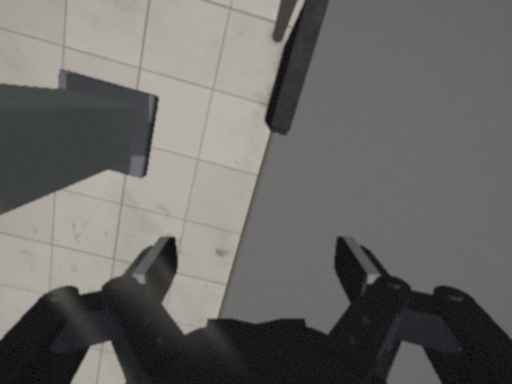

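The two cameras agree on every position to within about 7 mm. Next I move over the bottles, turn the tool so its x axis is world +y, and take a top view. In that view I'll check the brown bottles against the look-alikes.

```bash
python3 -m creep '[0.035,-0.023,-0.004,0,0,-0.109,1, 0.07,-0.046,-0.008,0,0,-0.217,1, 0.105,-0.069,-0.012,0,0,-0.326,1, 0.14,-0.092,-0.016,0,0,-0.434,1, 0.175,-0.115,-0.02,0,0,-0.543,1, 0.21,-0.138,-0.025,0,0,-0.652,1, 0.245,-0.161,-0.03,0,0,-0.76,1, 0.28,-0.184,-0.035,0,0,-0.869,1, 0.315,-0.207,-0.04,0,0,-0.977,1, 0.35,-0.23,-0.045,0,0,-1.086,1, 0.385,-0.253,-0.05,0,0,-1.195,1, 0.42,-0.276,-0.05,0,0,-1.303,1]' 40
python3 -m creep '[0.42,-0.276,-0.05,0,0,0,1]' >/dev/null 2>&1 <<<'' ; true
python3 - <<'E'
from h import *
o=get_obs(); print(o["ee_pos"],o["t"],o["joints"].round(2) if hasattr(o["joints"],"round") else o["joints"]);print(Ro.from_rotvec(o["tool_rot"]).as_matrix().round(3))
E
```

```text
t: 1.95
ee_pos: [0.4919, -0.1999, 0.4557]
tool_rot: [2.215, 2.225, 0.001]
contact_force: [0.8, -0.8, 0.1]
width: 0.0853
grip_force: 0.0
[ 0.46841703 -0.15958788  0.45907086] 2.05 [-0.47  0.16  1.65  0.    1.33 -0.47]
[[-0.004  1.     0.004]
 [ 1.     0.004 -0.   ]
 [-0.     0.004 -1.   ]]
```

That second one-row command was a slip of mine. It shifted the arm about 50 mm through free air, and nothing was touched. Now the top view.

```bash
python3 -m creep '[0,0,0,0,0,0,1,0,0,0,0,0,0,1,0,0,0,0,0,0,1]' | head -2
cat > fit.py <<'E'
from h import *
def main(name):
    w=camera("wrist"); save(w,name); print((-w["R"].T@w["t"]).round(3))
    for k,z in [("bottle_large_1_mid",.049),("bottle_small_1_mid",.04),("dish_round_1_floor",.01),("dish_square_1_floor",.01),("spare_roll_mid",.06)]:
        for r in regions_of("wrist",k):
            l,t,ri,b=r["rect"]; print(k,[int(x) for x in r["rect"]],round(r["conf"],2),ray(w,(l+ri)/2,(t+b)/2,z).round(3)[:2])
    return w
E
python3 -c "
from fit import *
main('w1')"
```

```text
t: 2.35
ee_pos: [0.4637, -0.1603, 0.46]
[ 0.464 -0.087  0.429]
bottle_large_1_mid [325, 155, 380, 203] 0.87 [ 0.606 -0.189]
bottle_small_1_mid [236, 179, 266, 219] 0.8 [ 0.457 -0.223]
dish_square_1_floor [215, 0, 273, 23] 0.68 [0.449 0.036]
```

View pics/w1.png

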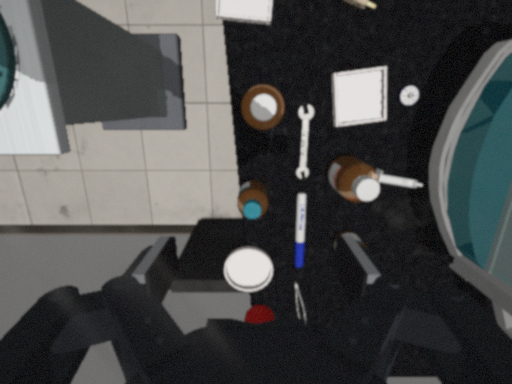

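This top view shows LB's cap at (264,106), LA's at (367,188) and SB's at (252,211). SA is half hidden behind the finger at (350,245). QA is at (360,96), RB at (248,269), and the red look-alike is at (260,316). The network's large-bottle hit is LA, which is brown with a white cap.

```bash
python3 - <<'E'
from h import *
w=camera("wrist")
for k,z,u,v in [("LB",.098,264,106),("LA",.098,367,188),("SB",.08,252,211),("QA",.014,360,96.5),("RB",.014,248.5,269),("carousel",.1,430,185),("car2",.02,430,185),("car3",.1,455,260)]:
    print(k,ray(w,u,v,z)[:2].round(3))
# dish floor/rim fit: white pixels
g=w["frame"].min(2)
for k,(a,b,c,d) in {"QA":(325,392,60,132),"RB":(218,280,240,298)}.items():
    n,l,s,ce=cv2.connectedComponentsWithStats((g[c:d,a:b]>150).astype(np.uint8)); i=1+s[1:,4].argmax(); m=l==i
    ys,xs=np.where(m); u,v=cv2.minAreaRect(np.c_[xs,ys].astype(np.float32))[0]; print(k,s[i],ray(w,u+a,v+c,.014)[:2].round(4))
E
```

```text
LB [ 0.473 -0.086]
LA [ 0.606 -0.187]
SB [ 0.458 -0.225]
QA [ 0.615 -0.073]
RB [ 0.45  -0.362]
carousel [ 0.684 -0.182]
car2 [ 0.738 -0.206]
car3 [ 0.739 -0.291]
QA [   9    6   54   61 2764] [ 0.6173 -0.0723]
RB [   7    9   49   43 1598] [ 0.4505 -0.3639]
```

```bash
python3 -m creep '[0.015,0.002,0.02,0,0,0,1, 0.03,0.004,0.05,0,0,0,1, 0.045,0.006,0.08,0,0,0,1, 0.06,0.008,0.11,0,0,0,1, 0.076,0.008,0.13,0,0,0,1, 0.076,0.008,0.13,0,0,0,1, 0.076,0.008,0.13,0,0,0,1, 0.076,0.008,0.13,0,0,0,1]' | head -3
python3 -c "
from fit import *
main('w2')"
```

```text
t: 3.5
ee_pos: [0.4723, -0.0846, 0.3309]
tool_rot: [2.22, 2.22, 0.001]
[ 0.472 -0.011  0.3  ]
bottle_large_1_mid [352, 238, 418, 293] 0.78 [ 0.611 -0.174]
dish_square_1_floor [190, 0, 275, 72] 0.87 [0.451 0.053]
```

View pics/w2.png

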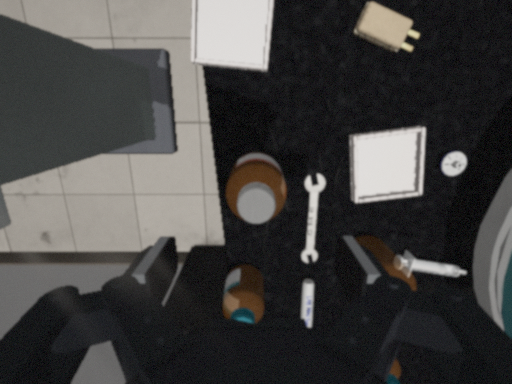

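View w2 shows LB's cap at (256,203) between the fingers' x positions, SB at (243,295), and QA at (387,165). QB is cut off at the top.

```bash
cat >> h.py <<'E'
def white(w,a,b,c,d,z=.014,th=110):
    g=w["frame"].min(2)[c:d,a:b]; n,l,s,ce=cv2.connectedComponentsWithStats((g>th).astype(np.uint8)); i=1+s[1:,4].argmax()
    ys,xs=np.where(l==i); (u,v),sz,an=cv2.minAreaRect(np.c_[xs,ys].astype(np.float32)); return [round(q) for q in (u+a,v+c,*sz,an)],ray(w,u+a,v+c,z)[:2].round(4)
E
python3 - <<'E'
from h import *
w=camera("wrist")
print("LB",ray(w,256,203,.098)[:2].round(4),white(w,232,280,178,226,.098)); print("SB",ray(w,243,317,.08)[:2].round(4)); print("QA",white(w,340,432,115,210))
for X in [(.473,-.084,.098),(.473,-.084,0)]: print(proj(w,X).round(0))
E
```

```text
LB [ 0.4717 -0.0837] ([257, 206, 35, 36, 90], array([ 0.4725, -0.0858]))
SB [ 0.4585 -0.2111]
QA ([390, 165, 69, 79, 83], array([ 0.617, -0.071]))
[258. 203.]
[257. 174.]
```

LB sits straight under the tool, so I descend, grip at 40 N and lift.

```bash
python3 -m creep '[0,0,0.03,0,0,0,1, 0,0,0.06,0,0,0,1, 0,0,0.09,0,0,0,1, 0,0,0.115,0,0,0,1, 0,0,0.115,0,0,0,0.9, 0,0,0.115,0,0,0,0.8, 0,0,0.115,0,0,0,0.7, 0,0,0.115,0,0,0,0.6, 0,0,0.115,0,0,0,0.5, 0,0,0.115,0,0,0,0.4, 0,0,0.115,0,0,0,0.3, 0,0,0.115,0,0,0,0.3]' 40
python3 -m creep '[0,0,0,0,0,0,0.3,0,0,0,0,0,0,0.3]'
```

```text
t: 5.05
ee_pos: [0.4723, -0.0839, 0.2162]
tool_rot: [2.219, 2.219, 0.003]
contact_force: [-0.3, 0.8, 7.7]
width: 0.0563
grip_force: 35.9
t: 5.25
ee_pos: [0.4723, -0.0839, 0.2162]
tool_rot: [2.219, 2.219, 0.003]
contact_force: [-0.1, 0.5, 7.4]
width: 0.0567
grip_force: 35.9
```

```bash
python3 -m creep '[0,0,-0.01,0,0,0,0.3, 0,0,-0.03,0,0,0,0.3, 0,0,-0.05,0,0,0,0.3, 0,0,-0.07,0,0,0,0.3, 0.02,0,-0.09,0,0,0,0.3, 0.04,0,-0.1,0,0,0,0.3, 0.065,0,-0.1,0,0,0,0.3, 0.09,0,-0.1,0,0,0,0.3, 0.115,0,-0.1,0,0,0,0.3, 0.14,0,-0.1,0,0,0,0.3, 0.15,0,-0.1,0,0,0,0.3, 0.15,0,-0.1,0,0,0,0.3]'
python3 -c "
from fit import *
main('w3')"
```

```text
t: 6.45
ee_pos: [0.4712, 0.0672, 0.3153]
tool_rot: [2.219, 2.224, 0.001]
contact_force: [-0.3, 0.3, -1.0]
width: 0.0562
grip_force: 36.6
[0.471 0.141 0.284]
bottle_large_1_mid [352, 343, 391, 384] 0.96 [ 0.604 -0.139]
dish_round_1_floor [194, 0, 284, 105] 0.78 [0.456 0.189]
dish_square_1_floor [197, 142, 275, 212] 0.56 [0.45 0.07]
```

View pics/w3.png

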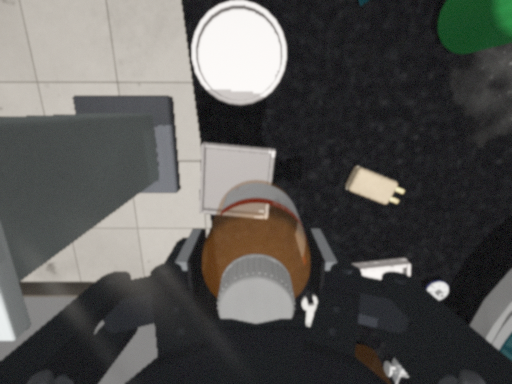

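View w3 shows the bottle held squarely, RA complete at (239,52), and QB at (238,181) partly behind the bottle.

```bash
python3 - <<'E'
from h import *
w=camera("wrist")
print("RA",white(w,185,295,0,112),ray(w,239,52,.014)[:2]); 
for u,v in [(203,142),(276,149),(270,218),(199,212),(238,181)]: print("QB",ray(w,u,v,.014)[:2].round(4))
E
```

```text
RA ([238, 51, 102, 96, 90], array([0.4552, 0.1875])) [0.45613189 0.18666152]
QB [0.4186 0.1057]
QB [0.4914 0.0985]
QB [0.4864 0.0237]
QB [0.4098 0.0308]
QB [0.4526 0.0653]
```

```bash
python3 -m creep '[0.02,-0.003,0,0,0,0,0.3, 0.045,-0.006,0,0,0,0,0.3, 0.07,-0.009,0,0,0,0,0.3, 0.095,-0.012,0,0,0,0,0.3, 0.115,-0.015,0,0,0,0,0.3, 0.121,-0.016,0,0,0,0,0.3, 0.121,-0.016,0.02,0,0,0,0.3, 0.121,-0.016,0.04,0,0,0,0.3, 0.121,-0.016,0.055,0,0,0,0.3, 0.121,-0.016,0.065,0,0,0,0.3, 0.121,-0.016,0.07,0,0,0,0.3, 0.121,-0.016,0.07,0,0,0,0.3]'
python3 - <<'E'
from h import *
w=camera("wrist");save(w,"w4"); cs=camera("side"); 
a=cv2.resize(w["frame"][130:330,130:390],(520,400)); b=cv2.resize(cs["frame"][170:300,200:300],(308,400),interpolation=cv2.INTER_CUBIC)
save({"frame":np.hstack([a,b])[:, :800]},"w4c")
E
```

```text
t: 8.0
ee_pos: [0.4555, 0.1869, 0.2443]
tool_rot: [-2.222, -2.221, 0.001]
contact_force: [1.0, -0.4, -0.9]
width: 0.0563
grip_force: 36.8
```

View pics/w4c.png

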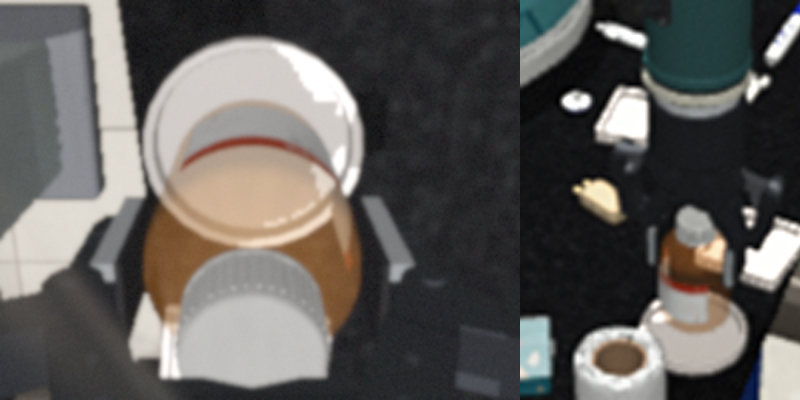

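The crop shows the bottle level over RA. The rim spans crop x 145–363 and the cap centre is at 253, so x is aligned. I check y from the ellipse.

```bash
python3 - <<'E'
from h import *
w=camera("wrist")
for v in (149,201.5,254): print(ray(w,257,v,.014)[:2].round(4))
# bottle base centre (TCP xy) bottom z=.028 
o=get_obs();x,y=o["ee_pos"][:2]; print(x,y,proj(w,(x,y,.028)).round(1),proj(w,(x,y-.0285,.028)).round(1),proj(w,(x,y+.0285,.028)).round(1))
E
```

```text
[0.4566 0.2308]
[0.4565 0.1894]
[0.4565 0.1426]
0.4558521236781272 0.18725810492830694 [256.2 210.6] [256.2 245. ] [256.1 173.2]
```

```bash
python3 -m creep '[0.002,0,0.006,0,0,0,0.3, 0.002,0,0.012,0,0,0,0.3, 0.002,0,0.017,0,0,0,0.3, 0.002,0,0.021,0,0,0,0.3, 0.002,0,0.023,0,0,0,0.3, 0.002,0,0.0245,0,0,0,0.3,0.002,0,0.0245,0,0,0,0.3]'
```

```text
t: 8.85
ee_pos: [0.4554, 0.1893, 0.2202]
tool_rot: [-2.221, -2.221, 0.0]
contact_force: [0.8, 0.4, -0.9]
width: 0.0561
grip_force: 36.7
```

```bash
python3 -m creep '[0,0,0.001,0,0,0,0.3, 0,0,0.002,0,0,0,0.3,0,0,0.003,0,0,0,0.3,0,0,0.003,0,0,0,0.3]' | sed -n 2,4p
python3 -m creep '[0,0,0,0,0,0,0.66, 0,0,0,0,0,0,0.7, 0,0,0,0,0,0,0.8, 0,0,0,0,0,0,0.9, 0,0,0,0,0,0,1, 0,0,0,0,0,0,1, 0,0,-0.02,0,0,0,1, 0,0,-0.05,0,0,0,1, 0,0,-0.08,0,0,0,1, 0,0,-0.11,0,0,0,1, 0,0,-0.11,0,0,0,1, 0,0,-0.11,0,0,0,1]'
python3 - <<'E'
from h import *
w=camera("wrist");save(w,"w5"); cs=camera("side"); 
a=cv2.resize(w["frame"][60:310,130:390],(416,400)); b=cv2.resize(cs["frame"][200:310,200:305],(382,400),interpolation=cv2.INTER_CUBIC)
save({"frame":np.hstack([a,b])},"w5c")
E
```

```text
ee_pos: [0.4554, 0.1893, 0.22]
tool_rot: [2.221, 2.221, 0.001]
contact_force: [-7.5, -3.5, 37.7]
t: 10.45
ee_pos: [0.4556, 0.1893, 0.3275]
tool_rot: [2.221, 2.221, 0.002]
contact_force: [-0.7, 0.7, 0.0]
width: 0.0853
grip_force: 0.0
```

View pics/w5c.png

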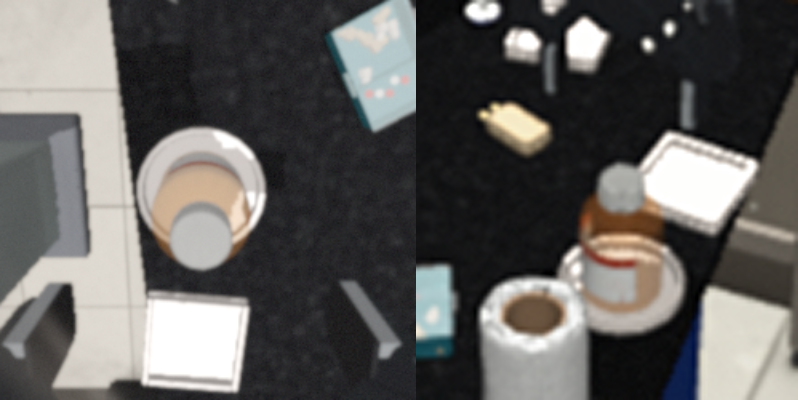

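LB stands upright and centred in RA, and the side view agrees. Next is SB.

```bash
python3 - <<'E'
from h import *
w=camera("wrist"); print("QB",white(w,200,300,236,312),ray(w,252.5,273,.014)[:2].round(4))
E
python3 -m creep '[-0.035,0,0,0,0,0,1, -0.075,0,0,0,0,0,1, -0.115,0,0,0,0,0,1, -0.16,0,0,0,0,0,1, -0.205,0,0,0,0,0,1, -0.25,0,0,0,0,0,1, -0.295,0,0,0,0,0,1, -0.34,0,0,0,0,0,1, -0.38,0.002,0,0,0,0,1, -0.407,0.002,0,0,0,0,1, -0.407,0.002,0,0,0,0,1, -0.407,0.002,0,0,0,0,1]' | sed -n 2,3p
python3 -c "
from fit import *
w=main('w6');print(white(w,215,290,0,384,.098) if 0 else '')"
```

```text
QB ([241, 271, 89, 65, 6], array([0.436 , 0.0739])) [0.4497 0.0705]
ee_pos: [0.4569, -0.2179, 0.3259]
tool_rot: [-2.221, -2.217, 0.0]
[ 0.457 -0.144  0.295]
bottle_large_1_mid [368, 126, 479, 192] 0.69 [ 0.611 -0.191]
bottle_small_1_mid [234, 161, 281, 222] 0.84 [ 0.458 -0.224]
```

View pics/w6.png

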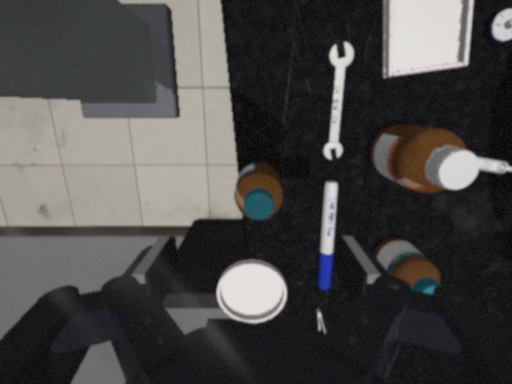

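View w6 shows SB's cap at (259,205), LA's at (457,169), SA's at about (425,287), and RB at (252,291).

```bash
python3 - <<'E'
from h import *
w=camera("wrist")
for k,z,u,v in [("SB",.08,259,205),("LA",.098,457,169),("SA",.08,425,287),("RB",.014,252,291)]: print(k,ray(w,u,v,z)[:2].round(4))
print("RB",white(w,212,292,255,326))
print(proj(w,(.459,-.219,.04)))
E
```

```text
SB [ 0.4597 -0.2233]
LA [ 0.6083 -0.1877]
SA [ 0.6167 -0.3056]
RB [ 0.4522 -0.3614]
RB ([250, 292, 70, 61, 10], array([ 0.4498, -0.3624]))
[257.93085401 186.90902727]
```

```bash
python3 -m creep '[-0.004,0.002,0.03,0,0,0,1, -0.004,0.002,0.06,0,0,0,1, -0.004,0.002,0.09,0,0,0,1, -0.004,0.002,0.12,0,0,0,1, -0.004,0.002,0.12,0,0,0,0.85, -0.004,0.002,0.12,0,0,0,0.75, -0.004,0.002,0.12,0,0,0,0.65, -0.004,0.002,0.12,0,0,0,0.55, -0.004,0.002,0.12,0,0,0,0.45, -0.004,0.002,0.12,0,0,0,0.3, -0.004,0.002,0.12,0,0,0,0.2, -0.004,0.002,0.12,0,0,0,0.2]' 35
python3 -m creep '[0,0,0,0,0,0,0.2,0,0,0,0,0,0,0.2]'
```

```text
t: 13.35
ee_pos: [0.46, -0.222, 0.2089]
tool_rot: [2.219, 2.22, 0.001]
contact_force: [-0.9, 0.7, 4.3]
width: 0.0463
grip_force: 35.3
t: 13.55
ee_pos: [0.46, -0.222, 0.2089]
tool_rot: [2.219, 2.219, 0.001]
contact_force: [-0.9, 0.2, 5.2]
width: 0.0463
grip_force: 35.3
```

```bash
python3 -m creep '[0,0,-0.01,0,0,0,0.2, 0,0,-0.03,0,0,0,0.2, 0,0,-0.06,0,0,0,0.2, 0,0,-0.09,0,0,0,0.2, 0.02,0,-0.1,0,0,0,0.2, 0.05,-0.002,-0.1,0,0,0,0.2, 0.085,-0.004,-0.1,0,0,0,0.2, 0.12,-0.006,-0.1,0,0,0,0.2, 0.155,-0.008,-0.1,0,0,0,0.2, 0.19,-0.01,-0.1,0,0,0,0.2, 0.205,-0.01,-0.1,0,0,0,0.2, 0.21,-0.01,-0.1,0,0,0,0.2]' | sed -n '2p;5,6p'
python3 -m creep '[0.01,0,0,0,0,0,0.2, 0.03,0,0,0,0,0,0.2, 0.05,0,0,0,0,0,0.2, 0.07,0,0,0,0,0,0.2, 0.082,0,0,0,0,0,0.2, 0.082,0,0.02,0,0,0,0.2, 0.082,0,0.04,0,0,0,0.2, 0.082,0,0.06,0,0,0,0.2, 0.082,0,0.07,0,0,0,0.2, 0.082,0,0.075,0,0,0,0.2, 0.082,0,0.075,0,0,0,0.2]' | sed -n '2p;5,6p'
python3 - <<'E'
from h import *
w=camera("wrist");save(w,"w7"); cs=camera("side"); 
a=cv2.resize(w["frame"][130:330,130:390],(520,400)); b=cv2.resize(cs["frame"][190:290,230:300],(280,400),interpolation=cv2.INTER_CUBIC)
save({"frame":np.hstack([a,b])},"w7c")
o=get_obs();x,y=o["ee_pos"][:2]; print(x,y)
for dx,dy in [(-1,-1),(1,-1),(1,1),(-1,1)]: print(((proj(w,(.45+dx*.0375,.07+dy*.0375,.014))-130)*2).round(0))
E
```

```text
ee_pos: [0.449, -0.0102, 0.3082]
width: 0.0461
grip_force: 36.1
ee_pos: [0.4495, 0.07, 0.232]
width: 0.0463
grip_force: 36.1
0.4498543556538875 0.07015307155508885
[159. 250.]
[350. 250.]
[361.  61.]
[148.  61.]
```

View pics/w7c.png

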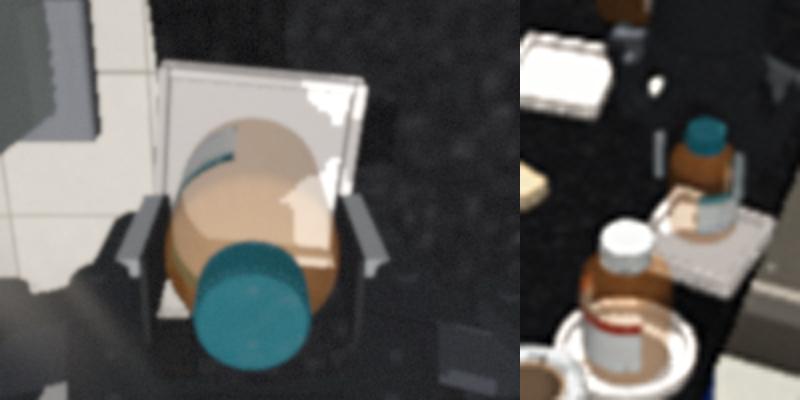

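The dish is turned about 5°. Its top edge, from (163,62) to (367,80), puts the centre near (.450,.067), so I shift 2 mm back, lower and release.

```bash
python3 -m creep '[-0.002,0,0.005,0,0,0,0.2, -0.002,0,0.01,0,0,0,0.2, -0.002,0,0.014,0,0,0,0.2, -0.002,0,0.017,0,0,0,0.2, -0.002,0,0.019,0,0,0,0.2, -0.002,0,0.0195,0,0,0,0.2, -0.002,0,0.0195,0,0,0,0.2]' | sed -n '2p;4,6p'
```

```text
ee_pos: [0.4493, 0.0684, 0.2129]
contact_force: [-1.4, -0.5, 5.6]
width: 0.0465
grip_force: 36.6
```

```bash
python3 -m creep '[0,0,0,0,0,0,0.6, 0,0,0,0,0,0,0.7, 0,0,0,0,0,0,0.8, 0,0,0,0,0,0,0.9, 0,0,0,0,0,0,1, 0,0,0,0,0,0,1, 0,0,-0.02,0,0,0,1, 0,0,-0.05,0,0,0,1, 0,0,-0.08,0,0,0,1, 0,0,-0.115,0,0,0,1, 0,0,-0.115,0,0,0,1, 0,0,-0.115,0,0,0,1]' | sed -n '2p;5,6p'
python3 - <<'E'
from h import *
w=camera("wrist");save(w,"w8")
E
python3 -m creep '[-0.025,0.015,0,0,0,0,1, -0.055,0.035,0,0,0,0,1, -0.085,0.055,0,0,0,0,1, -0.115,0.075,0,0,0,0,1, -0.145,0.095,0,0,0,0,1, -0.175,0.115,0,0,0,0,1, -0.205,0.135,0,0,0,0,1, -0.235,0.15,0,0,0,0,1, -0.255,0.158,0,0,0,0,1, -0.255,0.158,0,0,0,0,1, -0.255,0.158,0,0,0,0,1]' | sed -n '2p;5,6p'
python3 - <<'E'
from h import *
from fit import main
w=main("w9"); v8=cv2.cvtColor(cv2.imread("pics/w8.png"),4)
save({"frame":np.hstack([cv2.resize(v8[100:384,160:360],(282,400)),cv2.resize(w["frame"],(512,400))])},"w9c")
E
```

```text
ee_pos: [0.4496, 0.0683, 0.3283]
width: 0.0853
grip_force: 0.0
ee_pos: [0.6067, -0.1866, 0.3255]
width: 0.0852
grip_force: 0.0
[ 0.606 -0.113  0.295]
bottle_large_1_mid [226, 153, 289, 228] 0.96 [ 0.608 -0.189]
bottle_small_1_mid [225, 152, 293, 230] 0.3 [ 0.609 -0.193]
```

View pics/w9c.png

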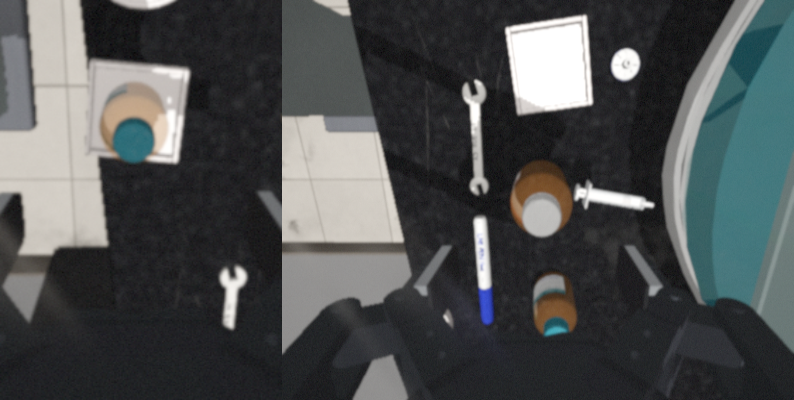

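The left half shows SB centred in QB. The right half shows LA's cap at (260,204), SA's at (273,315), and QA at (267,62). The syringe and carousel are clear of the fingers.

```bash
python3 - <<'E'
from h import *
w=camera("wrist")
for k,z,u,v in [("LA",.098,260,204.5),("SA",.08,273,316),("QA",.014,267,62)]: print(k,ray(w,u,v,z)[:2].round(4))
print("QA",white(w,220,308,8,118),white(w,232,288,180,232,.098))
E
```

```text
LA [ 0.61   -0.1855]
SA [ 0.6235 -0.3089]
QA [ 0.6174 -0.0709]
QA ([268, 63, 87, 83, 82], array([ 0.6184, -0.0718])) ([257, 206, 41, 40, 90], array([ 0.6076, -0.1863]))
```

```bash
python3 -m creep '[0,0.002,0.03,0,0,0,1, 0,0.002,0.06,0,0,0,1, 0,0.002,0.09,0,0,0,1, 0,0.002,0.108,0,0,0,1, 0,0.002,0.108,0,0,0,0.9, 0,0.002,0.108,0,0,0,0.8, 0,0.002,0.108,0,0,0,0.7, 0,0.002,0.108,0,0,0,0.6, 0,0.002,0.108,0,0,0,0.5, 0,0.002,0.108,0,0,0,0.4, 0,0.002,0.108,0,0,0,0.3, 0,0.002,0.108,0,0,0,0.3]' 40
python3 -m creep '[0,0,0,0,0,0,0.3,0,0,0,0,0,0,0.3]'
```

```text
t: 20.55
ee_pos: [0.6102, -0.187, 0.2214]
tool_rot: [2.22, 2.22, 0.002]
contact_force: [-0.2, 0.5, 6.7]
width: 0.0564
grip_force: 43.0
t: 20.75
ee_pos: [0.6101, -0.187, 0.2214]
tool_rot: [2.22, 2.22, 0.002]
contact_force: [0.4, 0.4, 6.5]
width: 0.0562
grip_force: 43.0
```

```bash
python3 -m creep '[0,0,-0.01,0,0,0,0.3, 0,0,-0.03,0,0,0,0.3, 0,0,-0.06,0,0,0,0.3, 0,0,-0.09,0,0,0,0.3, 0,0,-0.11,0,0,0,0.3, 0,-0.015,-0.12,0,0,0,0.3, 0,-0.04,-0.12,0,0,0,0.3, -0.015,-0.065,-0.12,0,0,0,0.3, -0.035,-0.09,-0.12,0,0,0,0.3, -0.055,-0.11,-0.12,0,0,0,0.3, -0.07,-0.12,-0.12,0,0,0,0.3, -0.075,-0.125,-0.12,0,0,0,0.3]' | sed -n '2p;5,6p'
python3 -m creep '[-0.015,-0.005,0,0,0,0,0.3, -0.035,-0.015,0,0,0,0,0.3, -0.06,-0.025,0,0,0,0,0.3, -0.08,-0.03,0,0,0,0,0.3, -0.095,-0.034,0,0,0,0,0.3, -0.1005,-0.0345,0,0,0,0,0.3, -0.1005,-0.0345,0.02,0,0,0,0.3, -0.1005,-0.0345,0.045,0,0,0,0.3, -0.1005,-0.0345,0.07,0,0,0,0.3, -0.1005,-0.0345,0.085,0,0,0,0.3, -0.1005,-0.0345,0.09,0,0,0,0.3, -0.1005,-0.0345,0.09,0,0,0,0.3]' | sed -n '2p;5,6p'
python3 - <<'E'
from h import *
w=camera("wrist");save(w,"w10"); cs=camera("side"); 
a=cv2.resize(w["frame"][130:330,130:390],(520,400)); b=cv2.resize(cs["frame"][125:195,290:339],(280,400),interpolation=cv2.INTER_CUBIC)
save({"frame":np.hstack([a,b])},"w10c")
o=get_obs();x,y=o["ee_pos"][:2]; print(x,y)
for dx,dy in [(-1,0),(1,0),(0,1),(0,-1)]: print(((proj(w,(.4505+dx*.0435,-.3625+dy*.0435,.014))-130)*2).round(0))
E
```

```text
ee_pos: [0.4822, -0.2624, 0.3393]
width: 0.0563
grip_force: 42.9
ee_pos: [0.45, -0.3616, 0.249]
width: 0.0565
grip_force: 42.9
0.45043133058407375 -0.3622755378697202
[147. 148.]
[362. 148.]
[254.  40.]
[254. 244.]
```

View pics/w10c.png

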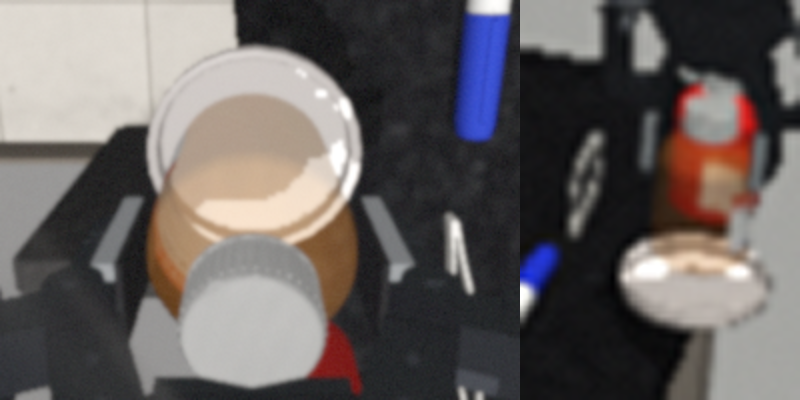

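The rim spans crop x 147–362 and y 46–247, which is within 2 mm of the prediction. I nudge by -1.5 mm and lower.

```bash
python3 -m creep '[-0.0015,0,0.006,0,0,0,0.3, -0.0015,0,0.012,0,0,0,0.3, -0.0015,0,0.017,0,0,0,0.3, -0.0015,0,0.021,0,0,0,0.3, -0.0015,0,0.023,0,0,0,0.3, -0.0015,0,0.0238,0,0,0,0.3, -0.0015,0,0.0238,0,0,0,0.3]' | sed -n '2p;4,6p'
```

```text
ee_pos: [0.4499, -0.3637, 0.2258]
contact_force: [-0.4, 0.4, -0.7]
width: 0.056
grip_force: 43.1
```

```bash
python3 -m creep '[0,0,0.0007,0,0,0,0.3, 0,0,0.0007,0,0,0,0.3]' | sed -n '2p;4,6p'
python3 -m creep '[0,0,0,0,0,0,0.66, 0,0,0,0,0,0,0.7, 0,0,0,0,0,0,0.8, 0,0,0,0,0,0,0.9, 0,0,0,0,0,0,1, 0,0,0,0,0,0,1, 0,0,-0.02,0,0,0,1, 0,0,-0.05,0,0,0,1, 0,0,-0.08,0,0,0,1, 0,0,-0.1,0,0,0,1, 0,0,-0.1,0,0,0,1, 0,0,-0.1,0,0,0,1]' | sed -n '2p;5,6p'
python3 - <<'E'
from h import *
w=camera("wrist");save(w,"w11")
E
python3 -m creep '[0,0.02,0,0,0,0,1, 0.005,0.05,0,0,0,0,1, 0.015,0.08,0,0,0,0,1, 0.025,0.11,0,0,0,0,1, 0.04,0.14,0,0,0,0,1, 0.05,0.16,0,0,0,0,1, 0.055,0.172,0,0,0,0,1, 0.055,0.172,0,0,0,0,1, 0.055,0.172,0,0,0,0,1]' | sed -n '2p;5,6p'
python3 - <<'E'
from h import *
from fit import main
w=main("w12"); v8=cv2.cvtColor(cv2.imread("pics/w11.png"),4)
save({"frame":np.hstack([cv2.resize(v8[100:384,160:360],(282,400)),cv2.resize(w["frame"],(512,400))])},"w12c")
E
```

```text
ee_pos: [0.45, -0.3638, 0.2255]
contact_force: [-0.6, -1.2, 1.7]
width: 0.056
grip_force: 43.1
ee_pos: [0.4499, -0.3636, 0.3251]
width: 0.0851
grip_force: 0.0
ee_pos: [0.6211, -0.3089, 0.3241]
width: 0.0853
grip_force: 0.0
[ 0.621 -0.235  0.293]
bottle_large_1_mid [33, 203, 135, 288] 0.65 [ 0.446 -0.37 ]
```

View pics/w12c.png

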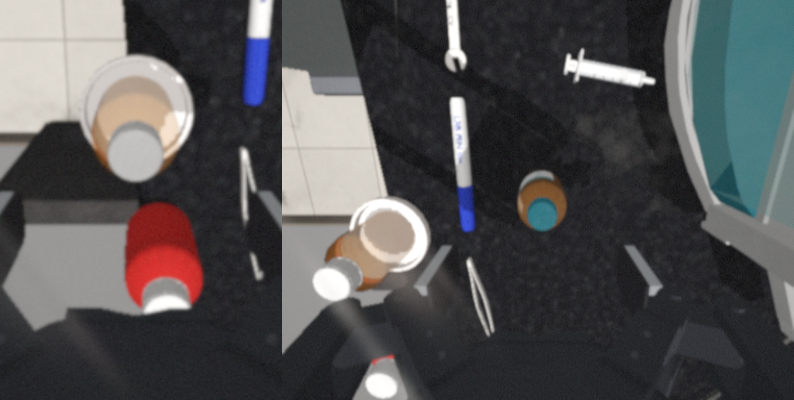

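LA stands in RB. SA's cap is at (260,204), with the carousel well clear to the right.

```bash
python3 - <<'E'
from h import *
w=camera("wrist"); print(ray(w,260,204.5,.08)[:2].round(4), ray(w,430,204,.1)[:2],ray(w,430,204,.2)[:2],get_obs()["t"])
E
```

```text
[ 0.6244 -0.3149] [ 0.75467975 -0.30737334] [ 0.68597725 -0.27040165] 26.65
```

```bash
python3 -m creep '[-0.003,0.002,0.03,0,0,0,1, -0.003,0.002,0.06,0,0,0,1, -0.003,0.002,0.09,0,0,0,1, -0.003,0.002,0.117,0,0,0,1, -0.003,0.002,0.117,0,0,0,0.85, -0.003,0.002,0.117,0,0,0,0.75, -0.003,0.002,0.117,0,0,0,0.65, -0.003,0.002,0.117,0,0,0,0.55, -0.003,0.002,0.117,0,0,0,0.45, -0.003,0.002,0.117,0,0,0,0.3, -0.003,0.002,0.117,0,0,0,0.2, -0.003,0.002,0.117,0,0,0,0.2]' 35
python3 -m creep '[0,0,0,0,0,0,0.2,0,0,0,0,0,0,0.2]'
```

```text
t: 27.85
ee_pos: [0.6247, -0.3123, 0.2103]
tool_rot: [2.219, 2.219, 0.001]
contact_force: [-1.6, 0.4, 6.5]
width: 0.0464
grip_force: 36.0
t: 28.05
ee_pos: [0.6247, -0.3123, 0.2104]
tool_rot: [2.219, 2.219, 0.001]
contact_force: [-1.2, -0.7, 6.5]
width: 0.0466
grip_force: 36.0
```

```bash
python3 -m creep '[0,0,-0.01,0,0,0,0.2, 0,0,-0.03,0,0,0,0.2, 0,0,-0.06,0,0,0,0.2, 0,0,-0.09,0,0,0,0.2, 0.02,-0.002,-0.1,0,0,0,0.2, 0.045,-0.004,-0.1,0,0,0,0.2, 0.075,-0.006,-0.1,0,0,0,0.2, 0.105,-0.0075,-0.1,0,0,0,0.2, 0.135,-0.0075,-0.1,0,0,0,0.2, 0.16,-0.0075,-0.1,0,0,0,0.2, 0.175,-0.0075,-0.1,0,0,0,0.2, 0.18,-0.0075,-0.1,0,0,0,0.2]' | sed -n '2p;5,6p'
python3 -m creep '[0.01,0,0,0,0,0,0.2, 0.025,0,0,0,0,0,0.2, 0.045,0,0,0,0,0,0.2, 0.057,0,0,0,0,0,0.2, 0.062,0,0,0,0,0,0.2, 0.062,0,0.02,0,0,0,0.2, 0.062,0,0.04,0,0,0,0.2, 0.062,0,0.06,0,0,0,0.2, 0.062,0,0.07,0,0,0,0.2, 0.062,0,0.075,0,0,0,0.2, 0.062,0,0.075,0,0,0,0.2]' | sed -n '2p;5,6p'
python3 - <<'E'
from h import *
w=camera("wrist");save(w,"w13")
a=cv2.resize(w["frame"][130:330,130:390],(520,400)); save({"frame":a},"w13c")
for dx,dy in [(-1,-1),(1,-1),(1,1),(-1,1)]: print(((proj(w,(.617+dx*.0375,-.07+dy*.0375,.014))-130)*2).round(0))
E
```

```text
ee_pos: [0.6159, -0.1295, 0.308]
width: 0.0461
grip_force: 36.0
ee_pos: [0.6165, -0.0699, 0.2328]
width: 0.0461
grip_force: 36.0
[159. 249.]
[350. 249.]
[361.  61.]
[149.  61.]
```

View pics/w13c.png

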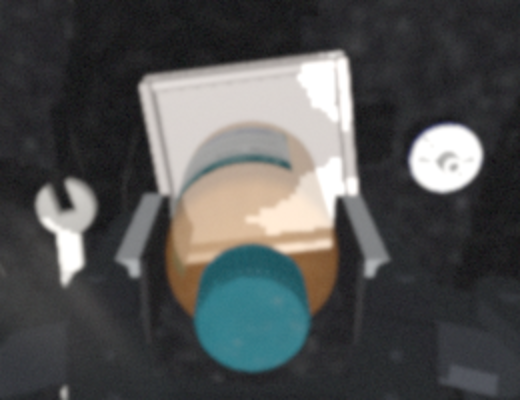

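The dish is turned about 7°. Allowing for that, the centre matches in x and lies about 2 mm back in y. I lower with a -2 mm shift.

```bash
python3 -m creep '[-0.002,0,0.005,0,0,0,0.2, -0.002,0,0.01,0,0,0,0.2, -0.002,0,0.014,0,0,0,0.2, -0.002,0,0.017,0,0,0,0.2, -0.002,0,0.0185,0,0,0,0.2, -0.002,0,0.019,0,0,0,0.2, -0.002,0,0.019,0,0,0,0.2]' | sed -n '2p;4,6p'
```

```text
ee_pos: [0.6163, -0.0716, 0.2144]
contact_force: [-2.0, -0.3, 3.3]
width: 0.0464
grip_force: 36.2
```

Touching down lightly, so I release, rise and check with the cameras.

```bash
python3 -m creep '[0,0,0,0,0,0,0.6, 0,0,0,0,0,0,0.7, 0,0,0,0,0,0,0.8, 0,0,0,0,0,0,0.9, 0,0,0,0,0,0,1, 0,0,0,0,0,0,1, 0,0,-0.02,0,0,0,1, 0,0,-0.05,0,0,0,1, 0,0,-0.08,0,0,0,1, 0,0,-0.115,0,0,0,1, -0.02,-0.03,-0.14,0,0,0,1, -0.04,-0.06,-0.16,0,0,0,1]' | sed -n '2p;5,6p'
python3 -m creep '[0,-0.03,-0.02,0,0,0,1, -0.01,-0.06,-0.03,0,0,0,1, -0.02,-0.06,-0.03,0,0,0,1, -0.02,-0.06,-0.03,0,0,0,1, -0.02,-0.06,-0.03,0,0,0,1]' | sed -n '2p'
python3 - <<'E'
from h import *
w=camera("wrist");s=camera("side")
save({"frame":np.hstack([cv2.resize(w["frame"][:,180:],(346,400)),cv2.resize(s["frame"][125:325,180:350],(340,400),interpolation=cv2.INTER_CUBIC)])},"end")
E
```

```text
ee_pos: [0.5565, -0.1119, 0.376]
width: 0.0855
grip_force: 0.0
ee_pos: [0.497, -0.1319, 0.4039]
```

View pics/end.png

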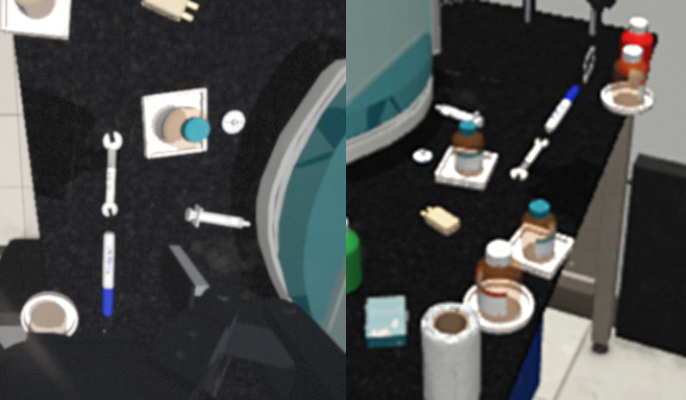

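The last picture shows all four bottles upright in their own dishes, with the roll still in place and the arm clear. Handing in.

```bash
python3 -c "
from bench import *
print(close_job())"
```

```text
the job is handed in; nothing more can be done
None
```

I handed the job in with all four brown bottles standing upright, one to a dish (large in round, small in square), the tissue roll undisturbed and the arm clear, though the hand-in returned no verdict.

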